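# Putting the shoemaker's bench stock away

### The arm

A 6-joint arm with a two-finger parallel gripper is mounted at the origin on the work surface. World frame = base frame: x ahead of the robot, y to its left, z up, the work surface at z = 0. Lengths are in mm, angles in rad, forces in N, time in s.
With the tool pointing down it reaches from about 275 to 1000 mm from the base axis. Payload 8.4 kg.
Tool frame: the origin (TCP) lies at the very end of the fingers, on their centre line; the grasp point (between the pads) lies 19 mm behind it; z points along the fingers, y is the line along which they close (so a half turn about z gives the same grasp; the last joint's range is limited). The gripper opens to 85 mm and grips with 20 to 120 N. Pads are 22 mm wide; open, the fingers measure 114 mm over their backs; the gripper's body (76 mm by 85 mm) begins 54 mm behind the grasp point. The pads swing forward as they close: fully open they stand 13 mm farther back than shut.
Start: joints at [-1.189, 0.353, 1.633, -0, 1.155, -0.002], TCP at [234.028, -579.533, 231.281] pointing down, gripper open.
Joint ranges: [-2.63, 2.63], [-0.92, 2.1], [0.06, 2.66], [-1.3, 4.44], [0, 2.69], [-3.02, 3.02]. Speed limits (rad/s): [2.22, 2.22, 2.79, 3.14, 3.14, 3.14].

### API

Orientations are given as [roll, pitch, yaw] about the fixed x, y, z axes, in that order (R = Rz(yaw) Ry(pitch) Rx(roll)).
In Python, from rig import sensors, grab_frame, camera_params, order gives the robot as it stands. The module is installed in compiled form; this text tells all that it offers.
- The arm moves only by the tool move_arm, never from a script. Its argument "motion" is a list of rows, each a list of 7 numbers: the turn, a rotation vector about the tool's x, y, z in a scale on which 1.0 is pi rad, then the shift along the tool's x, y, z in fractions of the full range, 1 being 1 m, then the finger opening in m, from 0 to 0.0854. A call has 1 to 8 rows; each row is the pose to reach, as a shift and turn from the pose commanded when the call began, along the tool's axes at that moment; what a row does not reach only later rows make up. A row lasts 1/8 s, in which the tool goes at most 62.5 mm and 10.7 degrees, less where a joint would pass 70% of its speed; a pose out of reach is approached as far as the arm can. Shift and turn numbers lie between -1 and 1, and a call with a number outside is refused. A call with a gripper value outside its range is refused whole. The fingers move at their own pace and stop on an object; "grip_force" is the grip in N (left out, the last holds). Time passes only in rows, so rows that repeat a pose let the fingers close. It gives the time, the measured TCP pose, the force, the opening and the grip force at its end, in the units of the state.
- sensors.sense(): the state, without advancing time (a new reading comes with each control period).
- grab_frame(name): name is "scene" or "top"; returns (picture, depth): 420x560x3 uint8, red, green, blue; 420x560 float32, mm along the optical axis (not along the pixel's ray), 0 where there is no reading.
- camera_params(name): a dict with "camera_matrix" (3x3 intrinsics, pixels), "k1" (the pictures are not rectified: a ray, as slopes to the right and down, at radius r is drawn at 1 + k1 r^2 times it, then the intrinsics apply), "world_from_camera" (4x4, takes a point from camera to world coordinates). Camera axes: x right, y down, z forward; pixel columns grow to the right and rows downward; lengths in mm; the calibration is good to about 2 mm. A picture is of the moment at which its call begins. camera_params takes no time and is no camera call.
- order.sign_off(): hands the job in; it is judged then, once.
The state is a dict: "clock": time; "qpos": joint angles; "qvel": joint speeds; "joint_efforts": joint torques, N m; "eef_pos": TCP position; "tcp_rot": TCP orientation; "contact_force": force on the tool from outside, world axes, zero at the start; "wrist_torque": the same for the moment, N m; "opening": opening from 0.0 (shut) to 1.0 (fully open); "grasp_force": force on a finger pad.
Only numpy, scipy, OpenCV 4.12 (cv2) and the standard library are available. Lean on these libraries where they do the work, as an engineer would, in place of code of your own. Each camera call takes 0.05 s, during which the arm holds its last target. There are 200 camera calls.

### The job

Clear the bench: stand the two low broad heels and the two high narrow heels upright, rubber down and flat on the tray floor, each in the tray that already holds its kind, and slip the loose reel of thread all the way down on the bare spindle of the thread stand. Set things down, do not drop them, and leave the polish tin and the shoe last where they are.

Things in the scene. Friction and masses are not known exactly. Their poses are not given: they have to be found in the camera images.
- low_heel_a: Low broad shoe heel, stacked tan leather on a black rubber top piece, 70 g, standing on the rubber: D-shaped from above, 58 long (x) by 54 wide (y), 28 high. Origin: centre of the underside, z up, +x to the flat breast face, round back (radius 27) to -x; from x = -2 to +29 the sides are flat and parallel, 54 apart in the upper 15 mm (2 narrower below).
- low_heel_b: Other low broad shoe heel, stacked tan leather on a black rubber top piece, 70 g, standing on the rubber: D-shaped from above, 58 long (x) by 54 wide (y), 28 high. Origin: centre of the underside, z up, +x to the flat breast face, round back (radius 27) to -x; from x = -2 to +29 the sides are flat and parallel, 54 apart in the upper 15 mm (2 narrower below).
- high_heel_a: High narrow shoe heel, stacked tan leather on a black rubber top piece, 70 g, standing on the rubber: D-shaped from above, 44 long (x) by 40 wide (y), 46 high. Origin: centre of the underside, z up, +x to the flat breast face, round back (radius 20) to -x; from x = -2 to +22 the sides are flat and parallel, 40 apart in the upper 25 mm (4 narrower below).
- high_heel_b: Other high narrow shoe heel, stacked tan leather on a black rubber top piece, 70 g, standing on the rubber: D-shaped from above, 44 long (x) by 40 wide (y), 46 high. Origin: centre of the underside, z up, +x to the flat breast face, round back (radius 20) to -x; from x = -2 to +22 the sides are flat and parallel, 40 apart in the upper 25 mm (4 narrower below).
- reel: Reel of cream waxed thread with black ends, standing upright, 120 g, 72 high. 54 in outside diameter (the thread looks up to 56). Open bore 25 in diameter right through. Origin: centre of the underside, z up along the bore.
- low_heel_tray: Fixed grey plastic tray, 167 deep (x) by 220 wide (y), holding two low broad heels (fixed stock, tops 34 high) along its far (+x) side, x = 15 to 73. Rest of the floor free: two more fit side by side at x = -32, y = -54 and +54. Floor 6, rim 16 above the bench, walls 6 thick. Origin: centre of underside, at bench height; -x faces the robot within 0.15 rad.
- high_heel_tray: Fixed grey plastic tray, 167 deep (x) by 220 wide (y), holding three high narrow heels (fixed stock, tops 52 high) along its far (+x) side, x = 29 to 73. Rest of the floor free: two more fit side by side at x = -32, y = -54 and +54. Floor 6, rim 16 above the bench, walls 6 thick. Origin: centre of underside, at bench height; -x faces the robot within 0.15 rad.
- thread_stand: Fixed wooden board 140 deep (x), 190 wide (y), 16 thick, with three upright steel spindles 7 thick, tops 62 above the bench. Two far ones at x = 35, y = -58 and +58 carry fixed reels, tops 88 high; the near one at x = -40, y = 0 is bare. A reel fully home rests on the board. Origin: centre of underside, at bench height; -x faces the robot within 0.15 rad.
- polish_tin: Closed round metal tin of shoe polish among the loose things, 66 diameter, 23 high, with a small key on its side; stays where it is. Origin: centre of the underside.
- shoe_last: White plastic shoe last (foot shape) standing on the bench at the right, 261 long (x, toe to +x), 86 wide, 108 high; stays where it is. Origin: under its middle, at bench height.

How it is judged (in metres and radians):
At the end, for the whole second after the job is handed in: Both low heels in the low-heel tray, both high heels in the high-heel tray, inside its walls, right way up (0.12 rad), underside within 4 mm of its floor; the reel over the bare spindle (12 mm in x and y), upright, within 5 mm of the board; all at rest (under 0.02 m/s) (x of low_heel_a in the frame of low_heel_tray between -0.077 and 0.077 m and y of low_heel_a in the frame of low_heel_tray between -0.1 and 0.1 m and z of low_heel_a in the frame of low_heel_tray between 0.002 and 0.01 m and angle between each of low_heel_a, low_heel_b, high_heel_a, high_heel_b, reel's own z axis and vertical below 0.12 rad and linear speed of each of low_heel_a, low_heel_b, high_heel_a, high_heel_b, reel below 0.02 m/s and x of low_heel_b in the frame of low_heel_tray between -0.077 and 0.077 m and y of low_heel_b in the frame of low_heel_tray between -0.1 and 0.1 m and z of low_heel_b in the frame of low_heel_tray between 0.002 and 0.01 m and x of high_heel_a in the frame of high_heel_tray between -0.077 and 0.077 m and y of high_heel_a in the frame of high_heel_tray between -0.1 and 0.1 m and z of high_heel_a in the frame of high_heel_tray between 0.002 and 0.01 m and x of high_heel_b in the frame of high_heel_tray between -0.077 and 0.077 m and y of high_heel_b in the frame of high_heel_tray between -0.1 and 0.1 m and z of high_heel_b in the frame of high_heel_tray between 0.002 and 0.01 m and x of reel in the frame of thread_stand between -0.052 and -0.028 m and y of reel in the frame of thread_stand between -0.012 and 0.012 m and z of reel in the frame of thread_stand below 0.021 m); the robot touches nothing.
It fails at once if a heel or the reel is let fall or thrown (moving faster than 0.7 m/s out of the fingers, a drop of about 25 mm) ((contact force between the fingers and low_heel_a below 0.05 N and linear speed of low_heel_a above 0.7 m/s) or (contact force between the fingers and high_heel_a below 0.05 N and linear speed of high_heel_a above 0.7 m/s) or (contact force between the fingers and reel below 0.05 N and linear speed of reel above 0.7 m/s) or (contact force between the fingers and low_heel_b below 0.05 N and linear speed of low_heel_b above 0.7 m/s) or (contact force between the fingers and high_heel_b below 0.05 N and linear speed of high_heel_b above 0.7 m/s)).
It fails at once if the polish tin is shifted by more than 20 mm (distance of polish_tin from where it was at the start of the episode above 0.02 m).
It fails at once if the shoe last is shifted by more than 20 mm (distance of shoe_last from where it was at the start of the episode above 0.02 m).
It also fails if it takes over 138 s, if anything falls off the work surface, if the arm or the gripper's body presses on something with over 40 N, if the wrist force passes 120 N, or if a joint passes its speed limit or range.

## Working session

There is one attempt and no reset: what is moved stays moved. The work goes in short steps, Python scripts to look and compute and a tool call to move; the robot and the scene stay as the last step left them, time stands still between calls to the robot, and variables do not carry over. Pictures are saved under pics/ and viewed, at most 14 in all, crops included, and the job is handed in when it is done.

Besides the shell and the picture viewer there is one more tool, called as name(argument=value, ...), one argument or row to a line, values as JSON. move_arm: Moves the arm, as the interface text tells. Its arguments: {"type":"object","properties":{"motion":{"type":"array","items":{"type":"array","items":{"type":"number"}}},"grip_force":{"type":"number"}},"required":["motion"]}

```bash
mkdir -p pics; cat > h.py <<'E'
import numpy as np, cv2
from rig import sensors, grab_frame, camera_params, order
def snap(n,f):
    p,d=grab_frame(n); cv2.imwrite(f'pics/{f}.png',p[:,:,::-1]); np.savez(f'pics/{f}.npz',p=p,d=d); return p,d
def rays(n,uv):
    c=camera_params(n);K=np.array(c['camera_matrix']);T=np.array(c['world_from_camera'])
    uv=np.asarray(uv,float).reshape(-1,1,2)
    xy=cv2.undistortPoints(uv,K,np.array([c['k1'],0,0,0,0.]),None,None)[:,0]
    return T[:3,3],np.c_[xy,np.ones(len(xy))]@T[:3,:3].T
def onplane(n,uv,z):
    o,r=rays(n,uv); return o+r*((z-o[2])/r[:,2])[:,None]
def cloud(n,d):
    v,u=np.mgrid[:420,:560]; o,r=rays(n,np.c_[u.ravel(),v.ravel()])
    return (o+r*d.reshape(-1,1)).reshape(420,560,3)
E
python3 - <<'E'
from h import *
for n in('top','scene'):
    p,d=snap(n,n+'0'); c=camera_params(n); print(n,c)
print(sensors.sense())
E
```

```text
top {'camera_matrix': array([[544.01751518,   0.        , 274.967639  ],
       [  0.        , 544.01751518, 215.29738765],
       [  0.        ,   0.        ,   1.        ]]), 'k1': -0.18956629159870247, 'world_from_camera': array([[-3.32517099e-03, -9.91487999e-01,  1.30155641e-01,
         2.74221870e+02],
       [-9.99982638e-01,  2.66364589e-03, -5.25632482e-03,
        -1.23785411e+02],
       [ 4.86489444e-03, -1.30170860e-01, -9.91479642e-01,
         1.78035521e+03],
       [ 0.00000000e+00,  0.00000000e+00,  0.00000000e+00,
         1.00000000e+00]])}
scene {'camera_matrix': array([[385.34715865,   0.        , 278.17692726],
       [  0.        , 385.34715865, 205.57072733],
       [  0.        ,   0.        ,   1.        ]]), 'k1': -0.03748509336556901, 'world_from_camera': array([[-7.88535810e-02,  5.79023465e-01, -8.11488718e-01,
         1.31511076e+03],
       [ 9.96647162e-01,  2.79641153e-02, -7.68924045e-02,
        -5.63930187e+01],
       [-2.18299424e-02, -8.14831170e-01, -5.79287164e-01,
         5.96691881e+02],
       [ 0.00000000e+00,  0.00000000e+00,  0.00000000e+00,
         1.00000000e+00]])}
{'clock': 0.1, 'qpos': array([-1.18938767e+00,  3.53600874e-01,  1.63405300e+00,  6.28182904e-06,
        1.15523316e+00, -2.40608444e-03]), 'qvel': array([ 2.05063636e-03, -1.65644261e-03, -1.49722856e-03, -7.16501287e-05,
        6.22124043e-04,  1.93426001e-04]), 'joint_efforts': array([ 3.92446573e-04, -6.06357551e+01, -3.42821395e+01, -2.87084174e-05,
        3.86203435e-03, -2.75781855e-05]), 'eef_pos': array([ 233.8736825, -579.1226855,  230.6259311]), 'tcp_rot': array([-3.14029829e+00, -8.85825006e-06,  3.83812193e-01]), 'contact_force': array([ 0.3707719 , -1.24860709,  0.26520052]), 'wrist_torque': array([-0.02587691, -0.01940694,  0.02013855]), 'grasp_force': 0.0, 'opening': 1.0020060998148668}
```

View pics/top0.png

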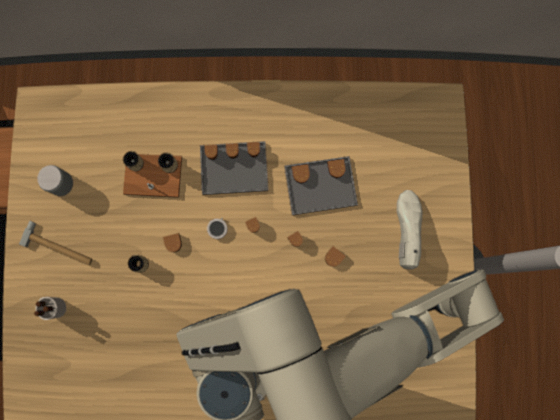

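View pics/scene0.png

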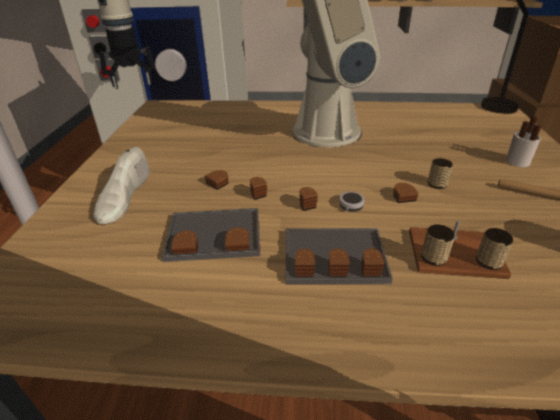

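The top view shows loose heels near (174,242), (253,226), (296,240) and (334,257), the reel at (137,263) and the tin at (217,229). The trays are at (235,168) and (321,186), and the stand at (153,175). Next I'll zoom in and measure heights.

```bash
python3 - <<'E'
from h import *
Z=np.load('pics/top0.npz');p,d=Z['p'],Z['d'];C=cloud('top',d)
S=np.load('pics/scene0.npz');ps,ds=S['p'],S['d']
a=cv2.resize(p[205:285,110:360],None,fx=3.2,fy=3.2,interpolation=cv2.INTER_CUBIC)
b=cv2.resize(ps[150:215,190:460],None,fx=2.963,fy=2.963,interpolation=cv2.INTER_CUBIC)
c=cv2.resize(p[130:225,110:365],None,fx=800/255,fy=800/255,interpolation=cv2.INTER_CUBIC)
w=lambda x:cv2.resize(x,(800,x.shape[0]*800//x.shape[1]))
m=np.vstack([w(a),w(b)]);print(m.shape);cv2.imwrite('pics/z1.png',m[:,:,::-1]);cv2.imwrite('pics/z2.png',c[:,:,::-1])
for (u,v) in [(174,242),(253,226),(296,240),(334,257),(137,263),(217,229),(151,187),(235,180),(321,200),(150,280)]:
    w_=C[v-12:v+13,u-14:u+15];h=w_[...,2];g=d[v-12:v+13,u-14:u+15]>0
    bench=np.median(h[g]);mm=g&(h>bench+12)
    print(u,v,bench.round(1),mm.sum(),w_[mm].mean(0).round(1) if mm.any() else '',np.percentile(h[g],[50,80,90,95,98]).round(1))
E
```

```text
(449, 800, 3)
174 242 5.7 271 [416.3 201.7  29.1] [ 5.7 28.9 31.5 33.5 36.2]
253 226 2.4 160 [471.  -59.3  46.4] [ 2.4 39.4 47.4 49.8 52.5]
296 240 2.8 160 [ 425.  -196.3   46.4] [ 2.8 40.1 47.3 50.4 52.5]
334 257 4.6 266 [ 367.6 -321.9   29. ] [ 4.6 28.3 31.8 33.7 35.9]
137 263 6.3 269 [347.1 306.1  64.2] [ 6.3 70.2 74.8 76.8 78.8]
217 229 7.9 282 [462.5  55.9  25.7] [ 7.9 25.3 27.7 29.9 31.5]
151 187 16.4 12 [600.8 281.5  48.5] [16.4 20.8 23.1 25.1 27.5]
235 180 7.2 21 [592.8  -8.   21.5] [ 7.2 11.7 14.5 16.9 20.4]
321 200 7.8 19 [ 536.7 -276.9   21.5] [ 7.8 12.  15.1 17.2 20.3]
150 280 2.1 42 [324.1 297.   53. ] [ 2.1  6.2  9.2 19.2 71.3]
```

View pics/z1.png

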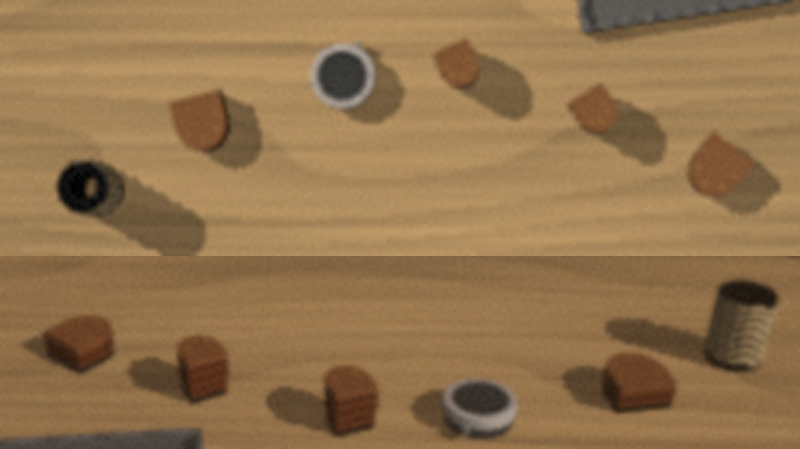

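View pics/z2.png

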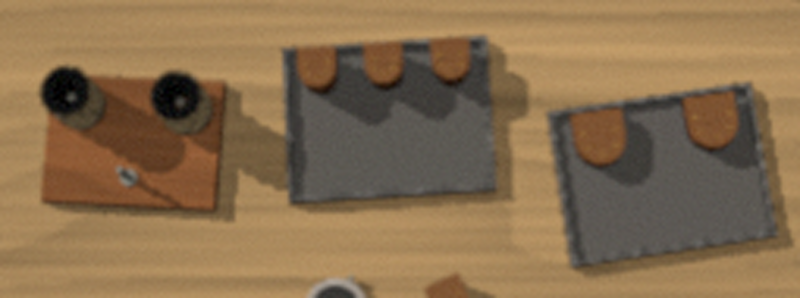

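All loose things are upright, as the heights of 28, 46 and 72 show. Each heel's flat breast face can be seen in the crop. Next come masks and fitted poses.

```bash
cat > meas.py <<'E'
from h import *
F=6
def contour(p,win,fn):
    u0,u1,v0,v1=win
    a=cv2.resize(p[v0:v1,u0:u1],None,fx=F,fy=F,interpolation=cv2.INTER_CUBIC)
    m=fn(cv2.cvtColor(a,cv2.COLOR_RGB2HSV).astype(int),a.astype(int)).astype(np.uint8)
    m=cv2.morphologyEx(m,cv2.MORPH_OPEN,np.ones((7,7)))
    cs,_=cv2.findContours(m,cv2.RETR_EXTERNAL,cv2.CHAIN_APPROX_NONE)
    c=max(cs,key=cv2.contourArea)[:,0].astype(float)
    return (c+.5)/F-.5+[u0,v0]
def pose(n,c,z):
    w=onplane(n,c,z)[:,:2].astype(np.float32)
    r=cv2.minAreaRect(w);M=cv2.moments(w.reshape(-1,1,2))
    return np.array(r[0]),np.array(r[1]),r[2],np.array([M['m10'],M['m01']])/M['m00'],w
E
python3 - <<'E'
from meas import *
p=np.load('pics/top0.npz')['p']
for u,v in [(174,242),(245,245),(174,255),(235,180),(321,200),(140,190),(120,210),(137,258),(190,250),(253,226),(217,229)]:
    print(u,v,p[v,u],cv2.cvtColor(p[v:v+1,u:u+1],cv2.COLOR_RGB2HSV)[0,0])
leather=lambda h,a:(h[...,0]<=11)&(h[...,1]>90)&(h[...,2]>70)
ob={}
for k,u,v,z in [('lowL',174,242,28),('highL',253,226,46),('highR',296,240,46),('lowR',334,257,28)]:
    c,s,an,g,w=pose('top',contour(p,(u-16,u+17,v-16,v+17),leather),z)
    print(k,c.round(1),s.round(1),round(an,1),'centroid-rectc',(g-c).round(1))
grey=lambda h,a:(h[...,1]<75)
for k,win,z in [('hightray',(190,282,132,205),16),('lowtray',(278,366,148,222),16)]:
    c,s,an,g,w=pose('top',contour(p,win,grey),z);print(k,c.round(1),s.round(1),round(an,1))
E
```

```text
174 242 [126  83  50] [ 13 154 126]
245 245 [177 142  95] [ 17 118 177]
174 255 [167 134  92] [ 17 115 167]
235 180 [88 86 81] [21 20 88]
321 200 [93 88 84] [13 25 93]
140 190 [123  77  46] [ 12 160 123]
120 210 [150 121  80] [ 18 119 150]
137 258 [10 13 10] [60 59 13]
190 250 [105  84  57] [ 17 117 105]
253 226 [127  84  50] [ 13 155 127]
217 229 [61 59 58] [10 13 61]Traceback (most recent call last):
  File "<stdin>", line 8, in <module>
  File "meas.py", line 9, in contour
    c=max(cs,key=cv2.contourArea)[:,0].astype(float)
      ~~~^^^^^^^^^^^^^^^^^^^^^^^^
ValueError: max() iterable argument is empty
```

```bash
cat > run1.py <<'E'
from meas import *
p=np.load('pics/top0.npz')['p']
leather=lambda h,a:(h[...,0]<=14)&(h[...,1]>130)&(h[...,2]>70)
grey=lambda h,a:(h[...,1]<75)
for k,u,v,z in [('lowL',174,242,28),('highL',253,226,46),('highR',296,240,46),('lowR',334,257,28)]:
    c,s,an,g,w=pose('top',contour(p,(u-16,u+17,v-16,v+17),leather),z)
    d=g-c; print(k,c.round(1),s.round(1),round(an,1),'cen',g.round(1),'d',d.round(1))
for k,win,z in [('hightray',(190,282,132,205),16),('lowtray',(278,366,148,222),16)]:
    c,s,an,g,w=pose('top',contour(p,win,grey),z);print(k,c.round(1),s.round(1),round(an,1))
c,s,an,g,w=pose('top',contour(p,(118,186,150,205),leather),16)
print('board',c.round(1),s.round(1),round(an,1))
dark=lambda h,a:(h[...,2]<45)
for k,win in [('reel',(125,150,252,276)),('fixL',(122,144,148,171)),('fixR',(156,180,148,173))]:
    c,s,an,g,w=pose('top',contour(p,win,dark),72 if k=='reel' else 88);print(k,c.round(1),s.round(1),g.round(1))
E
python3 run1.py
```

```text
lowL [414.7 199.5] [55.7 53.4] 14.5 cen [416.6 199.9] d [2.  0.4]
highL [470.  -61.6] [44.  38.1] 23.2 cen [471.4 -61.4] d [1.4 0.2]
highR [ 424.2 -199.6] [44.5 39.6] 34.3 cen [ 425.4 -198.4] d [1.1 1.2]
lowR [ 366.1 -321.8] [53.7 57.5] 51.9 cen [ 368.9 -323.2] d [ 2.9 -1.4]
hightray [666.    4.6] [168.2 220.4] 3.5
lowtray [ 606.8 -284.4] [169.1 220.7] 8.6
board [642.9 276.9] [191.2 140.4] 87.0
reel [347. 310.] [47.7 46.8] [346.9 309.8]
fixL [681.6 332.9] [47.4 46.4] [681.6 332.6]
fixR [675.  217.1] [48.1 46.1] [674.8 217.3]
```

Clean fits, with sizes matching the stated dimensions. Next is a small helper that turns world targets into tool-frame shifts.

```bash
cat > go.py <<'E'
import sys,numpy as np
from rig import sensors
from scipy.spatial.transform import Rotation as R
P={'lowL':(414.7,199.5,14.5),'highL':(470,-61.6,23.2),'highR':(424.2,-199.6,34.3),'lowR':(366.1,-321.8,-38.1),
'HT':(666,4.6,3.5),'LT':(606.8,-284.4,8.6),'ST':(643.2,277,-3.2),'reel':(347,310,0)}
s=sensors.sense();R0=R.from_euler('xyz',s['tcp_rot']);p0=s['eef_pos']
print('now',p0.round(1),np.degrees(s['tcp_rot']).round(1),'t',s['clock'],'F',s['contact_force'].round(1),'op',round(s['opening']*85,1),'gf',s['grasp_force'])
# args: frame:dx,dy,z[,yaw offset deg]
for a in sys.argv[1:]:
    k,o=a.split(':');o=[float(t) for t in o.split(',')];x,y,w=P[k];w+=o[3] if len(o)>3 else 0
    f=np.radians(P[k][2]);t=np.array([x+o[0]*np.cos(f)-o[1]*np.sin(f),y+o[0]*np.sin(f)+o[1]*np.cos(f),o[2]])
    Rt=R.from_euler('xyz',[np.pi,0,np.radians(w)])
    print(a,t.round(1),'turn',(R0.inv()*Rt).as_rotvec().round(3),'shift',(R0.inv().apply(t-p0)/1000).round(4))
E
python3 go.py lowR:12,0,200 lowR:12,0,60
```

```text
now [ 233.9 -579.1  230.6] [-179.9   -0.    22. ] t 0.1 F [ 0.4 -1.2  0.3] op 85.2 gf 0.0
lowR:12,0,200 [ 375.5 -329.2  200. ] turn [-1.000e-03  1.000e-03  1.049e+00] shift [ 0.2249 -0.1786  0.0309]
lowR:12,0,60 [ 375.5 -329.2   60. ] turn [-1.000e-03  1.000e-03  1.049e+00] shift [ 0.2249 -0.1785  0.1709]
```

Units first: turns go in shares of pi rad. So 1.049 rad / 3.1416 = 0.3339.

move_arm(
  motion=[
    [0,0,0.3339,0.225,-0.1785,0.03,0.085],
    [0,0,0.3339,0.225,-0.1785,0.03,0.085],
    [0,0,0.3339,0.225,-0.1785,0.03,0.085],
    [0,0,0.3339,0.225,-0.1785,0.03,0.085],
    [0,0,0.3339,0.225,-0.1785,0.03,0.085],
    [0,0,0.3339,0.225,-0.1785,0.09,0.085],
    [0,0,0.3339,0.225,-0.1785,0.15,0.085],
    [0,0,0.3339,0.225,-0.1785,0.17,0.085],
  ],
  grip_force=40,
)

```text
clock: 1.1
eef_pos: [374.0, -327.8, 58.0]
tcp_rot: [-3.141, 0.005, -0.665]
contact_force: [0.6, 0.3, 0.3]
opening: 0.991
grasp_force: 0.0
```

```bash
python3 go.py lowR:12,0,5 lowR:12,0,100 LT:-20,-48,100 LT:-20,-48,20
```

```text
now [ 374.  -327.8   58. ] [-180.     0.3  -38.1] t 1.1 F [0.6 0.3 0.3] op 84.2 gf 0.0
lowR:12,0,5 [ 375.5 -329.2    5. ] turn [-0.     0.005  0.   ] shift [0.0024 0.0002 0.053 ]
lowR:12,0,100 [ 375.5 -329.2  100. ] turn [-0.     0.005  0.   ] shift [ 0.0019  0.0002 -0.042 ]
LT:-20,-48,100 [ 594.2 -334.9  100. ] turn [-0.003  0.005 -0.815] shift [ 0.1775 -0.1303 -0.0429]
LT:-20,-48,20 [ 594.2 -334.9   20. ] turn [-0.003  0.005 -0.815] shift [ 0.1779 -0.1302  0.0371]
```

move_arm(
  motion=[
    [0,0,0,0.001,0,0.03,0.085],
    [0,0,0,0.001,0,0.051,0.085],
    [0,0,0,0.001,0,0.051,0.085],
    [0,0,0,0.001,0,0.051,0.045],
    [0,0,0,0.001,0,0.051,0.045],
    [0,0,0,0.001,0,0.051,0.045],
    [0,0,0,0.001,0,0.051,0.045],
    [0,0,0,0.001,0,0.051,0.045],
  ],
  grip_force=40,
)

```text
clock: 2.1
eef_pos: [377.2, -330.9, 11.6]
tcp_rot: [3.141, -0.002, -0.665]
contact_force: [-0.4, 0.6, 5.6]
opening: 0.626
grasp_force: 41.2
```

```bash
python3 go.py lowR:12,0,100 LT:-20,-48,100 LT:-20,-48,20
```

```text
now [ 377.2 -330.9   11.6] [ 1.80e+02 -1.00e-01 -3.81e+01] t 2.1 F [-0.4  0.6  5.6] op 53.2 gf 41.153279319405556
lowR:12,0,100 [ 375.5 -329.2  100. ] turn [ 0.    -0.002 -0.   ] shift [-0.0022 -0.0003 -0.0884]
LT:-20,-48,100 [ 594.2 -334.9  100. ] turn [ 0.001 -0.002 -0.815] shift [ 0.1733 -0.1309 -0.0881]
LT:-20,-48,20 [ 594.2 -334.9   20. ] turn [ 0.001 -0.002 -0.815] shift [ 0.1732 -0.1309 -0.0081]
```

In the tool's units: -0.815 rad / 3.1416 = -0.2594.

move_arm(
  motion=[
    [0,0,0,0,0,-0.03,0.045],
    [0,0,0,0,0,-0.088,0.045],
    [0,0,-0.2594,0.174,-0.131,-0.088,0.045],
    [0,0,-0.2594,0.174,-0.131,-0.088,0.045],
    [0,0,-0.2594,0.174,-0.131,-0.088,0.045],
    [0,0,-0.2594,0.174,-0.131,-0.088,0.045],
    [0,0,-0.2594,0.174,-0.131,-0.088,0.045],
    [0,0,-0.2594,0.174,-0.131,-0.06,0.045],
  ],
  grip_force=40,
)

```text
clock: 3.1
eef_pos: [596.7, -335.5, 72.9]
tcp_rot: [3.138, -0.004, 0.151]
contact_force: [0.3, -0.2, -1.4]
opening: 0.617
grasp_force: 43.0
```

```bash
python3 -c "
from h import *
p,_=snap('scene','s1');q,_=snap('top','t1')
a=cv2.resize(p[130:290,120:320],(800,640))[:600]
cv2.imwrite('pics/s1c.png',a[:,:,::-1])"; python3 go.py LT:-20,-48,19 LT:-20,-48,17
```

```text
now [ 592.8 -333.6   68.5] [-179.9    0.2    8.6] t 3.2 F [-1.   0.9 -0.9] op 52.8 gf 42.91128711774945
LT:-20,-48,19 [ 594.2 -334.9   19. ] turn [-0.002  0.003 -0.   ] shift [0.0014 0.0015 0.0495]
LT:-20,-48,17 [ 594.2 -334.9   17. ] turn [-0.002  0.003 -0.   ] shift [0.0014 0.0015 0.0515]
```

View pics/s1c.png

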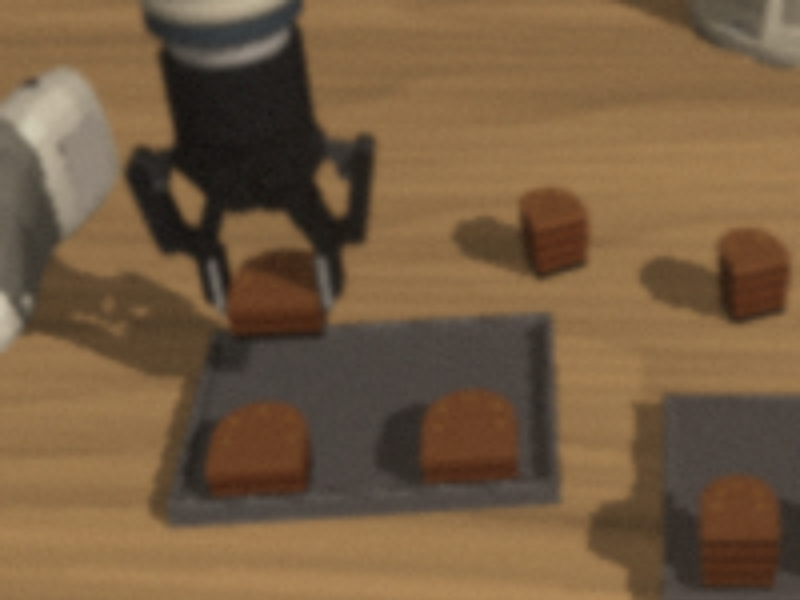

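The crop shows the low heel held level between the pads above the near right corner of the tray, around (275,290). I'll lower it.

move_arm(
  motion=[
    [0,0,0,0.001,0.001,0.02,0.045],
    [0,0,0,0.001,0.001,0.035,0.045],
    [0,0,0,0.001,0.001,0.045,0.045],
    [0,0,0,0.001,0.001,0.045,0.045],
    [0,0,0,0.001,0.001,0.045,0.045],
  ],
)

```text
clock: 3.82
eef_pos: [595.8, -335.7, 25.6]
tcp_rot: [3.141, -0.0, 0.15]
contact_force: [-1.0, 0.5, -1.0]
opening: 0.623
grasp_force: 43.0
```

```bash
python3 go.py LT:-20,-48,17
```

```text
now [ 595.8 -335.7   25.6] [180.   -0.    8.6] t 3.825 F [-1.   0.5 -1. ] op 53.0 gf 42.965307366102934
LT:-20,-48,17 [ 594.2 -334.9   17. ] turn [ 0. -0. -0.] shift [-0.0014 -0.0011  0.0086]
```

move_arm(
  motion=[
    [0,0,0,0,0,0.004,0.045],
    [0,0,0,0,0,0.006,0.045],
    [0,0,0,0,0,0.0075,0.045],
    [0,0,0,0,0,0.0075,0.045],
  ],
)

```text
clock: 4.32
eef_pos: [595.5, -335.6, 17.8]
tcp_rot: [3.142, -0.0, 0.15]
contact_force: [0.1, 0.6, -1.4]
opening: 0.62
grasp_force: 43.0
```

move_arm(
  motion=[
    [0,0,0,0,0,0.0015,0.045],
    [0,0,0,0,0,0.003,0.045],
    [0,0,0,0,0,0.003,0.045],
  ],
)

```text
clock: 4.7
eef_pos: [595.6, -335.6, 17.6]
tcp_rot: [3.141, -0.0, 0.15]
contact_force: [-8.7, 5.4, 25.0]
opening: 0.617
grasp_force: 45.6
```

move_arm(
  motion=[
    [0,0,0,0,0,-0.0025,0.045],
    [0,0,0,0,0,-0.0025,0.066],
    [0,0,0,0,0,-0.0025,0.066],
    [0,0,0,0,0,-0.0025,0.066],
    [0,0,0,0,0,-0.03,0.066],
    [0,0,0,0,0,-0.08,0.085],
    [0,0,0,0,0,-0.1,0.085],
    [0,0,0,0,0,-0.1,0.085],
  ],
)

```text
clock: 5.7
eef_pos: [596.3, -336.0, 116.1]
tcp_rot: [3.14, -0.002, 0.15]
contact_force: [0.1, -0.1, -0.6]
opening: 0.996
grasp_force: 0.0
```

```bash
python3 go.py highR:10,0,110 highR:10,0,60 highR:10,0,18
```

```text
now [ 596.3 -336.   116.1] [ 1.799e+02 -1.000e-01  8.600e+00] t 5.7 F [ 0.1 -0.1 -0.6] op 84.6 gf 0.0
highR:10,0,110 [ 432.5 -194.   110. ] turn [ 0.002 -0.002 -0.449] shift [-0.1408 -0.1649  0.0055]
highR:10,0,60 [ 432.5 -194.    60. ] turn [ 0.002 -0.002 -0.449] shift [-0.1409 -0.165   0.0555]
highR:10,0,18 [ 432.5 -194.    18. ] turn [ 0.002 -0.002 -0.449] shift [-0.141  -0.1651  0.0975]
```

In the tool's units: -0.449 rad / 3.1416 = -0.1429.

move_arm(
  motion=[
    [0,0,-0.1429,-0.141,-0.165,0.005,0.085],
    [0,0,-0.1429,-0.141,-0.165,0.005,0.085],
    [0,0,-0.1429,-0.141,-0.165,0.005,0.085],
    [0,0,-0.1429,-0.141,-0.165,0.005,0.085],
    [0,0,-0.1429,-0.141,-0.165,0.03,0.085],
    [0,0,-0.1429,-0.141,-0.165,0.055,0.085],
    [0,0,-0.1429,-0.141,-0.165,0.055,0.085],
  ],
)

```text
clock: 6.58
eef_pos: [429.1, -192.3, 57.3]
tcp_rot: [-3.137, 0.003, 0.599]
contact_force: [-0.6, -0.2, 0.1]
opening: 1.005
grasp_force: 0.0
```

```bash
python3 go.py  highR:10,0,18
```

```text
now [ 429.1 -192.3   57.3] [-179.7    0.2   34.3] t 6.575 F [-0.6 -0.2  0.1] op 85.4 gf 0.0
highR:10,0,18 [ 432.5 -194.    18. ] turn [-0.005  0.003  0.   ] shift [0.002  0.0034 0.0393]
```

move_arm(
  motion=[
    [0,0,0,0,0.001,0.025,0.085],
    [0,0,0,0,0.001,0.041,0.085],
    [0,0,0,0,0.001,0.041,0.085],
    [0,0,0,0,0.001,0.041,0.03],
    [0,0,0,0,0.001,0.041,0.03],
    [0,0,0,0,0.001,0.041,0.03],
    [0,0,0,0,0.001,0.041,0.03],
    [0,0,0,0,0.001,0.041,0.03],
  ],
)

```text
clock: 7.58
eef_pos: [432.5, -194.5, 19.6]
tcp_rot: [3.141, -0.001, 0.599]
contact_force: [-0.9, 1.2, 6.4]
opening: 0.468
grasp_force: 39.4
```

```bash
python3 go.py highR:10,0,110 HT:-22,-50,110 HT:-22,-50,50
```

```text
now [ 432.5 -194.5   19.6] [179.9  -0.   34.3] t 7.575 F [-0.9  1.2  6.4] op 39.8 gf 39.44639533467125
highR:10,0,110 [ 432.5 -194.   110. ] turn [ 0.001 -0.001  0.   ] shift [ 0.0003 -0.0003 -0.0904]
HT:-22,-50,110 [647.1 -46.6 110. ] turn [ 0.001 -0.001  0.538] shift [ 0.2606 -0.0011 -0.0902]
HT:-22,-50,50 [647.1 -46.6  50. ] turn [ 0.001 -0.001  0.538] shift [ 0.2606 -0.0011 -0.0302]
```

In the tool's units: 0.538 rad / 3.1416 = 0.1713.

move_arm(
  motion=[
    [0,0,0,0,0,-0.03,0.03],
    [0,0,0,0,0,-0.088,0.03],
    [0,0,0.1713,0.26,-0.001,-0.088,0.03],
    [0,0,0.1713,0.26,-0.001,-0.088,0.03],
    [0,0,0.1713,0.26,-0.001,-0.088,0.03],
    [0,0,0.1713,0.26,-0.001,-0.088,0.03],
    [0,0,0.1713,0.26,-0.001,-0.06,0.03],
    [0,0,0.1713,0.26,-0.001,-0.03,0.03],
  ],
)

```text
clock: 8.57
eef_pos: [648.0, -45.6, 48.7]
tcp_rot: [3.141, -0.002, 0.063]
contact_force: [-0.7, -0.3, -0.8]
opening: 0.465
grasp_force: 40.5
```

```bash
python3 go.py HT:-22,-50,28
```

```text
now [648.  -45.6  48.7] [ 1.8e+02 -1.0e-01  3.6e+00] t 8.575 F [-0.7 -0.3 -0.8] op 39.6 gf 40.47428984369617
HT:-22,-50,28 [647.1 -46.6  28. ] turn [ 0.    -0.002  0.002] shift [-0.001   0.001   0.0207]
```

move_arm(
  motion=[
    [0,0,0,-0.001,0.001,0.01,0.03],
    [0,0,0,-0.001,0.001,0.018,0.03],
    [0,0,0,-0.001,0.001,0.021,0.03],
    [0,0,0,-0.001,0.001,0.022,0.03],
    [0,0,0,-0.001,0.001,0.022,0.03],
  ],
)

```text
clock: 9.2
eef_pos: [645.7, -48.1, 27.5]
tcp_rot: [3.141, -0.001, 0.061]
contact_force: [-0.1, 0.4, 0.5]
opening: 0.467
grasp_force: 40.5
```

move_arm(
  motion=[
    [0,0,0,0,0,0.0015,0.03],
    [0,0,0,0,0,0.0025,0.03],
    [0,0,0,0,0,0.003,0.03],
    [0,0,0,0,0,0.003,0.03],
  ],
)

```text
clock: 9.7
eef_pos: [645.8, -48.0, 25.7]
tcp_rot: [3.141, -0.001, 0.061]
contact_force: [-5.2, -0.6, 16.3]
opening: 0.464
grasp_force: 42.4
```

move_arm(
  motion=[
    [0,0,0,0,0,-0.0015,0.03],
    [0,0,0,0,0,-0.0015,0.055],
    [0,0,0,0,0,-0.0015,0.055],
    [0,0,0,0,0,-0.0015,0.055],
    [0,0,0,0,0,-0.03,0.055],
    [0,0,0,0,0,-0.08,0.085],
    [0,0,0,0,0,-0.1,0.085],
    [0,0,0,0,0,-0.1,0.085],
  ],
)

```text
clock: 10.7
eef_pos: [646.2, -48.0, 125.0]
tcp_rot: [3.141, -0.003, 0.061]
contact_force: [-0.4, 1.0, -1.1]
opening: 0.993
grasp_force: 0.0
```

```bash
python3 go.py highL:10,0,110 highL:10,0,60
```

```text
now [646.2 -48.  125. ] [180.   -0.2   3.5] t 10.7 F [-0.4  1.  -1.1] op 84.4 gf 0.0
highL:10,0,110 [479.2 -57.7 110. ] turn [ 0.001 -0.003 -0.344] shift [-0.1673 -0.0005  0.0146]
highL:10,0,60 [479.2 -57.7  60. ] turn [ 0.001 -0.003 -0.344] shift [-0.1674 -0.0005  0.0646]
```

In the tool's units: -0.344 rad / 3.1416 = -0.1095.

move_arm(
  motion=[
    [0,0,-0.1095,-0.167,-0.0005,0.015,0.085],
    [0,0,-0.1095,-0.167,-0.0005,0.015,0.085],
    [0,0,-0.1095,-0.167,-0.0005,0.015,0.085],
    [0,0,-0.1095,-0.167,-0.0005,0.04,0.085],
    [0,0,-0.1095,-0.167,-0.0005,0.065,0.085],
    [0,0,-0.1095,-0.167,-0.0005,0.065,0.085],
    [0,0,-0.1095,-0.167,-0.0005,0.065,0.085],
  ],
)

```text
clock: 11.58
eef_pos: [478.3, -57.6, 58.5]
tcp_rot: [-3.141, 0.001, 0.405]
contact_force: [-0.4, -0.0, 0.6]
opening: 0.993
grasp_force: 0.0
```

```bash
python3 go.py  highL:10,0,18
```

```text
now [478.3 -57.6  58.5] [-1.80e+02  1.00e-01  2.32e+01] t 11.575 F [-0.4 -0.   0.6] op 84.4 gf 0.0
highL:10,0,18 [479.2 -57.7  18. ] turn [-0.001  0.001 -0.   ] shift [0.0009 0.0005 0.0405]
```

move_arm(
  motion=[
    [0,0,0,0.001,0,0.025,0.085],
    [0,0,0,0.001,0,0.041,0.085],
    [0,0,0,0.001,0,0.041,0.085],
    [0,0,0,0.001,0,0.041,0.03],
    [0,0,0,0.001,0,0.041,0.03],
    [0,0,0,0.001,0,0.041,0.03],
    [0,0,0,0.001,0,0.041,0.03],
    [0,0,0,0.001,0,0.041,0.03],
  ],
)

```text
clock: 12.58
eef_pos: [480.0, -57.3, 18.6]
tcp_rot: [3.141, -0.001, 0.405]
contact_force: [-1.9, 0.7, 6.5]
opening: 0.461
grasp_force: 39.7
```

```bash
python3 go.py HT:-22,50,110 HT:-22,50,50
```

```text
now [480.  -57.3  18.6] [ 1.80e+02 -1.00e-01  2.32e+01] t 12.575 F [-1.9  0.7  6.5] op 39.2 gf 39.702972918748856
HT:-22,50,110 [641.   53.2 110. ] turn [ 0.    -0.001  0.344] shift [ 0.1916 -0.038  -0.0913]
HT:-22,50,50 [641.   53.2  50. ] turn [ 0.    -0.001  0.344] shift [ 0.1915 -0.0381 -0.0313]
```

In the tool's units: 0.344 rad / 3.1416 = 0.1095.

move_arm(
  motion=[
    [0,0,0,0,0,-0.03,0.03],
    [0,0,0,0,0,-0.088,0.03],
    [0,0,0.1095,0.1915,-0.038,-0.088,0.03],
    [0,0,0.1095,0.1915,-0.038,-0.088,0.03],
    [0,0,0.1095,0.1915,-0.038,-0.088,0.03],
    [0,0,0.1095,0.1915,-0.038,-0.088,0.03],
    [0,0,0.1095,0.1915,-0.038,-0.06,0.03],
    [0,0,0.1095,0.1915,-0.038,-0.03,0.03],
  ],
)

```text
clock: 13.58
eef_pos: [640.0, 52.9, 47.5]
tcp_rot: [3.141, -0.0, 0.061]
contact_force: [-0.8, 1.6, -1.7]
opening: 0.461
grasp_force: 40.8
```

move_arm(
  motion=[
    [0,0,0,0,0,0.01,0.03],
    [0,0,0,0,0,0.018,0.03],
    [0,0,0,0,0,0.021,0.03],
    [0,0,0,0,0,0.021,0.03],
    [0,0,0,0,0,0.021,0.03],
  ],
)

```text
clock: 14.2
eef_pos: [641.0, 53.2, 27.5]
tcp_rot: [-3.142, -0.001, 0.061]
contact_force: [-0.1, 0.3, -2.0]
opening: 0.464
grasp_force: 40.8
```

Contact should come at about 24.6.

move_arm(
  motion=[
    [0,0,0,0,0,0.0015,0.03],
    [0,0,0,0,0,0.003,0.03],
    [0,0,0,0,0,0.0038,0.03],
    [0,0,0,0,0,0.0038,0.03],
  ],
)

```text
clock: 14.7
eef_pos: [640.9, 53.2, 24.6]
tcp_rot: [3.142, -0.001, 0.061]
contact_force: [-5.0, -0.7, 15.1]
opening: 0.466
grasp_force: 42.5
```

move_arm(
  motion=[
    [0,0,0,0,0,-0.0015,0.03],
    [0,0,0,0,0,-0.0015,0.055],
    [0,0,0,0,0,-0.0015,0.055],
    [0,0,0,0,0,-0.0015,0.055],
    [0,0,0,0,0,-0.03,0.055],
    [0,0,0,0,0,-0.08,0.085],
    [0,0,0,0,0,-0.1,0.085],
    [0,0,0,0,0,-0.1,0.085],
  ],
)

```text
clock: 15.7
eef_pos: [641.4, 53.2, 124.2]
tcp_rot: [-3.142, -0.003, 0.061]
contact_force: [-0.2, -0.0, 0.1]
opening: 0.992
grasp_force: 0.0
```

```bash
python3 go.py lowL:12,0,110 lowL:12,0,60
```

```text
now [641.4  53.2 124.2] [-180.    -0.2    3.5] t 15.7 F [-0.2 -0.   0.1] op 84.3 gf 0.0
lowL:12,0,110 [426.3 202.5 110. ] turn [ 0.    -0.003 -0.192] shift [-0.2057 -0.1621  0.0137]
lowL:12,0,60 [426.3 202.5  60. ] turn [ 0.    -0.003 -0.192] shift [-0.2058 -0.1621  0.0637]
```

In the tool's units: -0.192 rad / 3.1416 = -0.0611.

move_arm(
  motion=[
    [0,0,-0.0611,-0.206,-0.162,0.014,0.085],
    [0,0,-0.0611,-0.206,-0.162,0.014,0.085],
    [0,0,-0.0611,-0.206,-0.162,0.014,0.085],
    [0,0,-0.0611,-0.206,-0.162,0.014,0.085],
    [0,0,-0.0611,-0.206,-0.162,0.014,0.085],
    [0,0,-0.0611,-0.206,-0.162,0.064,0.085],
    [0,0,-0.0611,-0.206,-0.162,0.064,0.085],
    [0,0,-0.0611,-0.206,-0.162,0.064,0.085],
  ],
)

```text
clock: 16.7
eef_pos: [425.5, 202.0, 59.2]
tcp_rot: [3.141, 0.001, 0.252]
contact_force: [-0.5, -1.0, -0.6]
opening: 0.994
grasp_force: 0.0
```

```bash
python3 go.py  lowL:12,0,9
```

```text
now [425.5 202.   59.2] [1.80e+02 1.00e-01 1.45e+01] t 16.7 F [-0.5 -1.  -0.6] op 84.5 gf 0.0
lowL:12,0,9 [426.3 202.5   9. ] turn [ 0.     0.001 -0.001] shift [ 0.001  -0.0003  0.0502]
```

move_arm(
  motion=[
    [0,0,0,0.001,0,0.03,0.085],
    [0,0,0,0.001,0,0.05,0.085],
    [0,0,0,0.001,0,0.05,0.085],
    [0,0,0,0.001,0,0.05,0.045],
    [0,0,0,0.001,0,0.05,0.045],
    [0,0,0,0.001,0,0.05,0.045],
    [0,0,0,0.001,0,0.05,0.045],
    [0,0,0,0.001,0,0.05,0.045],
  ],
)

```text
clock: 17.7
eef_pos: [427.0, 202.9, 10.4]
tcp_rot: [-3.141, -0.002, 0.253]
contact_force: [-0.6, -1.1, 8.3]
opening: 0.622
grasp_force: 41.0
```

```bash
python3 go.py lowL:12,0,130 LT:-20,48,130 LT:-20,48,60
```

```text
now [427.  202.9  10.4] [-1.80e+02 -1.00e-01  1.45e+01] t 17.7 F [-0.6 -1.1  8.3] op 52.9 gf 41.00552771240473
lowL:12,0,130 [426.3 202.5 130. ] turn [-0.    -0.002 -0.   ] shift [-0.0005  0.0002 -0.1196]
LT:-20,48,130 [ 579.8 -239.9  130. ] turn [-0.    -0.002  0.103] shift [ 0.0376  0.4669 -0.1197]
LT:-20,48,60 [ 579.8 -239.9   60. ] turn [-0.    -0.002  0.103] shift [ 0.0374  0.467  -0.0497]
```

In the tool's units: 0.103 rad / 3.1416 = 0.0328.

move_arm(
  motion=[
    [0,0,0,0,0,-0.03,0.045],
    [0,0,0,0,0,-0.09,0.045],
    [0,0,0,0,0.05,-0.12,0.045],
    [0,0,0.0064,0.008,0.1,-0.12,0.045],
    [0,0,0.0127,0.016,0.16,-0.12,0.045],
    [0,0,0.0191,0.02,0.22,-0.12,0.045],
    [0,0,0.0255,0.025,0.28,-0.12,0.045],
    [0,0,0.0328,0.03,0.34,-0.12,0.045],
  ],
)

```text
clock: 18.7
eef_pos: [540.7, -121.2, 129.9]
tcp_rot: [3.141, -0.001, 0.149]
contact_force: [0.5, 0.4, -0.5]
opening: 0.62
grasp_force: 43.9
```

```bash
python3 go.py LT:-20,48,130 LT:-20,48,40
```

```text
now [ 540.7 -121.2  129.9] [ 1.8e+02 -1.0e-01  8.5e+00] t 18.7 F [ 0.5  0.4 -0.5] op 52.7 gf 43.85209294036031
LT:-20,48,130 [ 579.8 -239.9  130. ] turn [ 0.    -0.001 -0.001] shift [0.0211 0.1232 0.    ]
LT:-20,48,40 [ 579.8 -239.9   40. ] turn [ 0.    -0.001 -0.001] shift [0.021  0.1232 0.09  ]
```

move_arm(
  motion=[
    [0,0,0,0.011,0.06,0,0.045],
    [0,0,0,0.019,0.11,0,0.045],
    [0,0,0,0.021,0.123,0,0.045],
    [0,0,0,0.021,0.123,0.03,0.045],
    [0,0,0,0.021,0.123,0.07,0.045],
    [0,0,0,0.021,0.123,0.09,0.045],
    [0,0,0,0.021,0.123,0.09,0.045],
    [0,0,0,0.021,0.123,0.09,0.045],
  ],
)

```text
clock: 19.7
eef_pos: [580.2, -237.7, 40.3]
tcp_rot: [3.141, -0.001, 0.15]
contact_force: [0.5, 0.8, -0.8]
opening: 0.619
grasp_force: 43.8
```

```bash
python3 go.py LT:-20,48,18
```

```text
now [ 580.2 -237.7   40.3] [ 1.8e+02 -1.0e-01  8.6e+00] t 19.7 F [ 0.5  0.8 -0.8] op 52.6 gf 43.83538233116269
LT:-20,48,18 [ 579.8 -239.9   18. ] turn [ 0.001 -0.001  0.   ] shift [-0.0007  0.0022  0.0223]
```

Expected contact at about 16.4.

move_arm(
  motion=[
    [0,0,0,0,0.002,0.012,0.045],
    [0,0,0,0,0.002,0.019,0.045],
    [0,0,0,0,0.002,0.022,0.045],
    [0,0,0,0,0.002,0.0235,0.045],
    [0,0,0,0,0.002,0.0235,0.045],
    [0,0,0,0,0.002,0.0247,0.045],
    [0,0,0,0,0.002,0.0247,0.045],
  ],
)

```text
clock: 20.58
eef_pos: [579.2, -239.5, 16.4]
tcp_rot: [-3.141, 0.001, 0.15]
contact_force: [-9.8, 3.6, 23.4]
opening: 0.621
grasp_force: 46.7
```

move_arm(
  motion=[
    [0,0,0,0,0,-0.002,0.045],
    [0,0,0,0,0,-0.002,0.066],
    [0,0,0,0,0,-0.002,0.066],
    [0,0,0,0,0,-0.002,0.066],
    [0,0,0,0,0,-0.03,0.066],
    [0,0,0,0,0,-0.08,0.085],
    [0,0,0,0,0,-0.13,0.085],
    [0,0,0,0,0,-0.13,0.085],
  ],
)

```text
clock: 21.58
eef_pos: [582.2, -240.7, 148.6]
tcp_rot: [3.138, -0.006, 0.15]
contact_force: [-0.7, 1.0, -0.6]
opening: 0.998
grasp_force: 0.0
```

```bash
python3 go.py reel:0,0,150 reel:0,0,90
```

```text
now [ 582.2 -240.7  148.6] [179.8  -0.4   8.6] t 21.575 F [-0.7  1.  -0.6] op 84.8 gf 0.0
reel:0,0,150 [347. 310. 150.] turn [ 0.003 -0.007  0.15 ] shift [-0.1503 -0.5796 -0.0046]
reel:0,0,90 [347. 310.  90.] turn [ 0.003 -0.007  0.15 ] shift [-0.1507 -0.5798  0.0554]
```

In the tool's units: 0.15 rad / 3.1416 = 0.0477.

move_arm(
  motion=[
    [0,0,0,-0.01,-0.05,0,0.085],
    [0,0,0.0064,-0.026,-0.1,0,0.085],
    [0,0,0.0127,-0.041,-0.16,0,0.085],
    [0,0,0.0191,-0.057,-0.22,0,0.085],
    [0,0,0.0255,-0.072,-0.28,0,0.085],
    [0,0,0.0318,-0.088,-0.34,0,0.085],
    [0,0,0.0382,-0.103,-0.4,0,0.085],
    [0,0,0.0477,-0.119,-0.46,0,0.085],
  ],
)

```text
clock: 22.58
eef_pos: [391.9, 199.0, 143.6]
tcp_rot: [3.141, 0.001, -0.001]
contact_force: [1.0, 0.7, -0.3]
opening: 0.996
grasp_force: 0.0
```

```bash
python3 go.py reel:0,0,150 reel:0,0,95
```

```text
now [391.9 199.  143.6] [ 1.8e+02  0.0e+00 -1.0e-01] t 22.575 F [ 1.   0.7 -0.3] op 84.6 gf 0.0
reel:0,0,150 [347. 310. 150.] turn [ 0.     0.001 -0.001] shift [-0.045  -0.111  -0.0064]
reel:0,0,95 [347. 310.  95.] turn [ 0.     0.001 -0.001] shift [-0.045  -0.111   0.0486]
```

move_arm(
  motion=[
    [0,0,0,-0.025,-0.06,0,0.085],
    [0,0,0,-0.045,-0.111,0,0.085],
    [0,0,0,-0.045,-0.111,0.02,0.085],
    [0,0,0,-0.045,-0.111,0.045,0.085],
    [0,0,0,-0.045,-0.111,0.045,0.085],
    [0,0,0,-0.045,-0.111,0.045,0.085],
  ],
)

```text
clock: 23.32
eef_pos: [348.3, 308.4, 99.4]
tcp_rot: [3.141, 0.0, -0.001]
contact_force: [-0.3, -0.1, 0.1]
opening: 0.999
grasp_force: 0.0
```

```bash
cat > run2.py <<'E'
from meas import *
import sys
q=sys.argv[1]
p,_=snap('scene','s'+q);t,_=snap('top','t'+q)
a=cv2.resize(p[90:290,360:560],(600,600));b=cv2.resize(t[140:290,100:300],(600,450))
cv2.imwrite(f'pics/v{q}.png',np.hstack([a[:,:,::-1]]));cv2.imwrite(f'pics/w{q}.png',b[:,:,::-1])
E
python3 run2.py 2; python3 go.py reel:0,0,40
```

```text
now [348.8 308.7 100. ] [-180.   -0.   -0.] t 23.425 F [ 0.4  1.1 -0.3] op 84.8 gf 0.0
reel:0,0,40 [347. 310.  40.] turn [-0.001 -0.001 -0.001] shift [-0.0018 -0.0013  0.06  ]
```

View pics/v2.png

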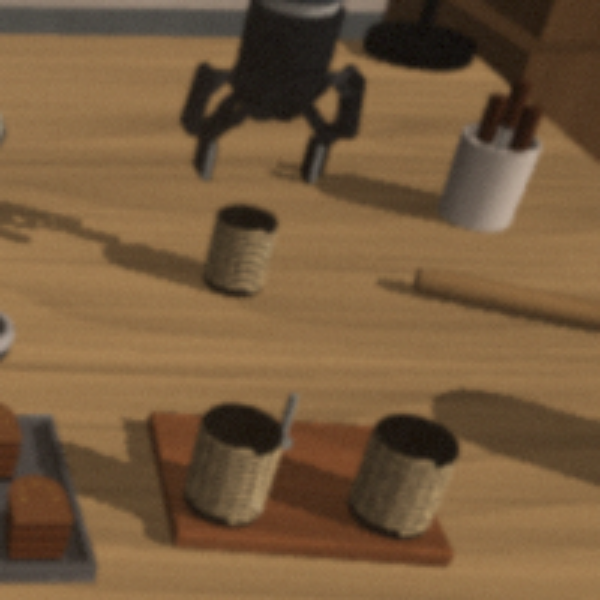

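The scene crop shows the reel at about (243,250), open bore up, and the open fingertips at (207,175) and (315,175) above and behind it. I'll check the lateral alignment with rays.

```bash
python3 -c "
from h import *
print(onplane('scene',[(360+247/3,90+220/3)],72),onplane('scene',[(360+207/3,90+178/3),(360+315/3,90+180/3)],105))
from meas import *
p=np.load('pics/s2.npz')['p']
# spindle top in scene: crop (293,397)
print(onplane('scene',[(360+293/3,90+398/3)],62),onplane('scene',[(360+287/3,90+447/3)],16))
"
```

```text
[[358.41777367 309.48082038  72.        ]] [[340.89925757 270.9457769  105.        ]
 [340.27639852 368.20918031 105.        ]]
[[612.47036765 278.85178391  62.        ]] [[614.23189517 285.04071697  16.        ]]
```

The spindle and reel agree with the top-view fit within reading error. Next I'll descend and grip.

move_arm(
  motion=[
    [0,0,0,-0.0018,-0.001,0.03,0.085],
    [0,0,0,-0.0018,-0.001,0.06,0.085],
    [0,0,0,-0.0018,-0.001,0.06,0.085],
    [0,0,0,-0.0018,-0.001,0.06,0.045],
    [0,0,0,-0.0018,-0.001,0.06,0.045],
    [0,0,0,-0.0018,-0.001,0.06,0.045],
    [0,0,0,-0.0018,-0.001,0.06,0.045],
    [0,0,0,-0.0018,-0.001,0.06,0.045],
  ],
)

```text
clock: 24.42
eef_pos: [347.3, 310.2, 40.7]
tcp_rot: [-3.14, -0.002, -0.0]
contact_force: [-0.3, -0.4, 6.2]
opening: 0.613
grasp_force: 40.5
```

move_arm(
  motion=[
    [0,0,0,0,0,-0.015,0.045],
    [0,0,0,0,0,-0.05,0.045],
    [0,0,0,0,0,-0.1,0.045],
    [0,0,0,0,0,-0.12,0.045],
    [0,0,0,0,0,-0.12,0.045],
    [0,0,0,0,0,-0.12,0.045],
  ],
)

```text
clock: 25.18
eef_pos: [346.0, 309.1, 159.0]
tcp_rot: [3.141, 0.0, -0.0]
contact_force: [0.3, -0.3, -1.1]
opening: 0.612
grasp_force: 42.5
```

```bash
python3 run2.py 3; python3 go.py ST:-40,0,160
```

```text
now [345.8 309.  158.3] [ 1.799e+02  1.000e-01 -0.000e+00] t 25.275 F [ 0.1  0.3 -0.3] op 51.4 gf 42.536138063369435
ST:-40,0,160 [603.3 279.2 160. ] turn [0.001 0.001 0.056] shift [ 0.2575  0.0297 -0.002 ]
```

View pics/v3.png

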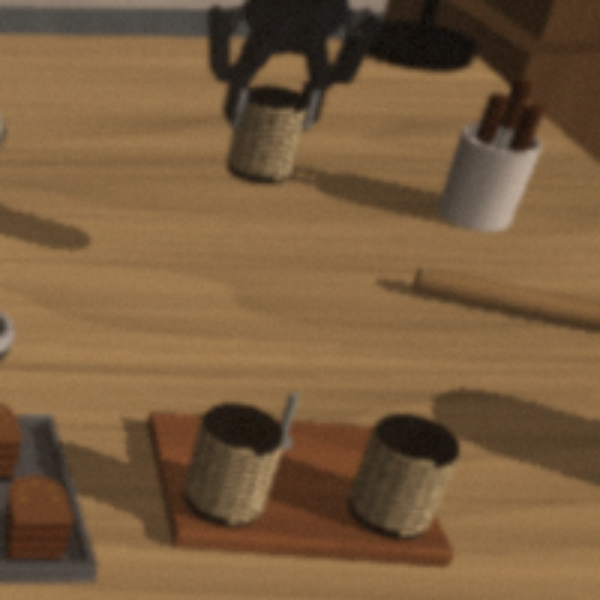

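```bash
python3 -c "
from h import *
for z in (188,190,192): print(onplane('scene',[(360+277/3,90+97/3)],z))
"
```

```text
[[348.08549034 312.83841777 188.        ]]
[[352.81778533 311.03152385 190.        ]]
[[357.55008033 309.22462994 192.        ]]
```

In the tool's units: 0.056 rad / 3.1416 = 0.0178.

move_arm(
  motion=[
    [0,0,0,0.04,0.005,0,0.045],
    [0,0,0.0064,0.095,0.011,0,0.045],
    [0,0,0.0127,0.155,0.018,0,0.045],
    [0,0,0.0178,0.21,0.024,0,0.045],
    [0,0,0.0178,0.245,0.028,0,0.045],
    [0,0,0.0178,0.2575,0.03,0,0.045],
    [0,0,0.0178,0.2575,0.03,0,0.045],
    [0,0,0.0178,0.2575,0.03,0,0.045],
  ],
)

```text
clock: 26.28
eef_pos: [602.4, 279.6, 158.8]
tcp_rot: [3.141, 0.002, -0.056]
contact_force: [-0.4, 0.1, -1.0]
opening: 0.608
grasp_force: 42.5
```

```bash
python3 -c "
import numpy as np
from h import *
p,_=snap('scene','s4')
cv2.imwrite('pics/v4.png',cv2.resize(p[170:290,400:520],(600,600))[:,:,::-1])
p,_=snap('top','t4')"; python3 go.py ST:-40,0,120 ST:-40,0,60
```

```text
now [602.7 279.8 159.3] [180.    0.   -3.2] t 26.375 F [ 0.3 -1.2 -0.7] op 52.1 gf 42.483374190487666
ST:-40,0,120 [603.3 279.2 120. ] turn [0.    0.001 0.001] shift [0.0006 0.0005 0.0393]
ST:-40,0,60 [603.3 279.2  60. ] turn [0.    0.001 0.001] shift [0.0007 0.0005 0.0993]
```

View pics/v4.png

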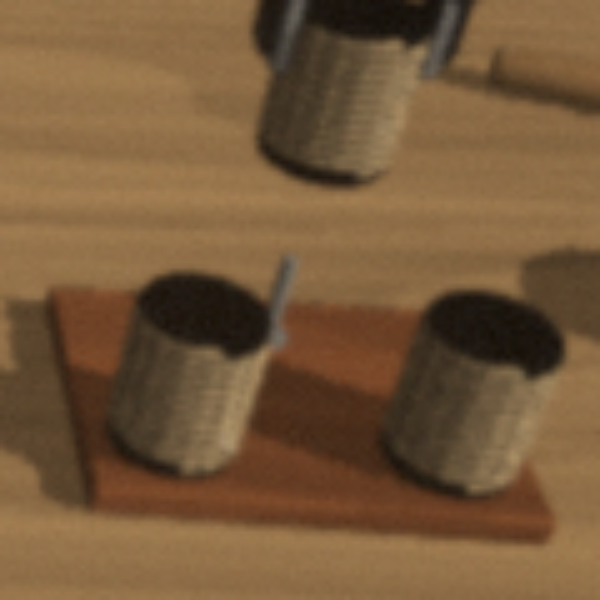

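The crop shows the held reel with its axis running from (365,15) to (322,160), which extended passes through the spindle top at (290,258). It is aligned, so I'll lower it.

move_arm(
  motion=[
    [0,0,0,0,0,0.015,0.045],
    [0,0,0,0,0,0.03,0.045],
    [0,0,0,0,0,0.045,0.045],
    [0,0,0,0,0,0.055,0.045],
    [0,0,0,0,0,0.065,0.045],
    [0,0,0,0,0,0.07,0.045],
    [0,0,0,0,0,0.07,0.045],
  ],
)

```text
clock: 27.25
eef_pos: [603.9, 279.4, 89.0]
tcp_rot: [3.141, 0.0, -0.056]
contact_force: [0.7, -0.7, -1.0]
opening: 0.61
grasp_force: 42.5
```

move_arm(
  motion=[
    [0,0,0,0,0,0.01,0.045],
    [0,0,0,0,0,0.02,0.045],
    [0,0,0,0,0,0.027,0.045],
    [0,0,0,0,0,0.0305,0.045],
    [0,0,0,0,0,0.0305,0.045],
    [0,0,0,0,0,0.0315,0.045],
    [0,0,0,0,0,0.0325,0.045],
    [0,0,0,0,0,0.0325,0.045],
  ],
)

```text
clock: 28.25
eef_pos: [604.0, 279.5, 56.9]
tcp_rot: [-3.142, -0.0, -0.056]
contact_force: [-0.1, 0.3, -1.0]
opening: 0.608
grasp_force: 42.5
```

move_arm(
  motion=[
    [0,0,0,0,0,0.001,0.045],
    [0,0,0,0,0,0.002,0.045],
    [0,0,0,0,0,0.002,0.045],
  ],
)

```text
clock: 28.62
eef_pos: [604.2, 279.6, 56.8]
tcp_rot: [-3.141, -0.001, -0.056]
contact_force: [-5.3, -2.3, 15.9]
opening: 0.612
grasp_force: 44.2
```

Home on the board. I'll release and back away.

move_arm(
  motion=[
    [0,0,0,0,0,-0.0015,0.045],
    [0,0,0,0,0,-0.0015,0.07],
    [0,0,0,0,0,-0.0015,0.075],
    [0,0,0,0,0,-0.0015,0.075],
    [0,0,0,0,0,-0.03,0.075],
    [0,0,0,0,0,-0.08,0.075],
    [0,0,0,-0.05,0,-0.13,0.075],
    [0,0,0,-0.1,0,-0.17,0.075],
  ],
)

```text
clock: 29.62
eef_pos: [511.0, 284.7, 220.0]
tcp_rot: [-3.141, -0.001, -0.057]
contact_force: [-0.3, 0.0, -0.0]
opening: 0.879
grasp_force: 0.0
```

move_arm(
  motion=[
    [0,0,0,-0.06,0,-0.02,0.075],
    [0,0,0,-0.12,0,-0.02,0.075],
    [0,0,0,-0.18,0,-0.02,0.075],
    [0,0,0,-0.18,0,-0.02,0.075],
    [0,0,0,-0.18,0,-0.02,0.075],
  ],
)

```text
clock: 30.25
eef_pos: [332.2, 295.2, 239.0]
tcp_rot: [-3.141, -0.001, -0.055]
contact_force: [0.3, 0.1, -0.2]
opening: 0.875
grasp_force: 0.0
```

```bash
python3 -c "
from h import *
p,_=snap('scene','s5');q,d=snap('top','t5')
a=cv2.resize(p[140:290,120:520],(800,300));b=cv2.resize(q[130:280,110:376],(532,300))
b=np.pad(b,((0,0),(0,268),(0,0)))
cv2.imwrite('pics/v5.png',np.vstack([a,b])[:,:,::-1])"
sed -e "s/top0/top5/;s/pics\/top5/pics\/t5/" run1.py > /dev/null; python3 go.py
```

```text
now [332.9 295.  238.8] [-180.    -0.    -3.3] t 30.35 F [-0.1  0.4 -0.1] op 74.8 gf 0.0
```

View pics/v5.png

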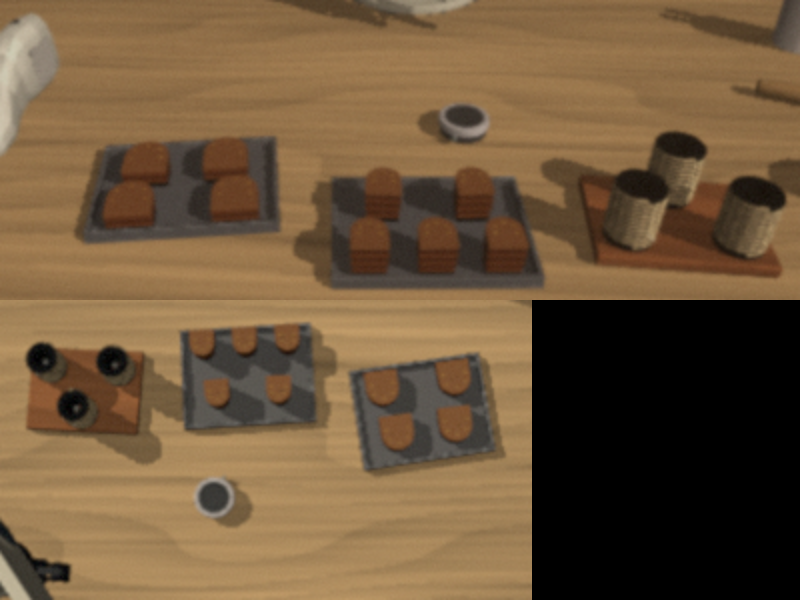

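Both views show four heels in each-kind rows standing flat in their trays. The reel is down on the near spindle, at (74,408) in the lower panel, the tin hasn't moved, and the arm is clear. I'm handing it in.

```bash
python3 -c "
from rig import order
print(order.sign_off())"
```

```text
the job is handed in; nothing more can be done
None
```

The job is handed in at about 30 s on the clock: the final pictures show all four heels upright in their own trays, the reel down on the bare spindle, and the tin in place; I never moved near the shoe last, but did not measure it afterwards.

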